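# Blow off the joint, close the dowelled table foot and hold it pressed

## Robot

A 7-joint arm with a two-finger parallel gripper is mounted at the origin on the work surface. World frame = base frame: x ahead of the robot, y to its left, z up, the work surface at z = 0. Lengths are in m, angles in rad, forces in N, time in s.
With the tool pointing down it reaches from about 0.4 to 0.925 m from the base axis. Payload 4.1 kg.
Tool frame: the origin (TCP) lies at the very end of the fingers, on their centre line; the grasp point (between the pads) lies 19 mm behind it (pinch_z is the distance from the TCP to the grasp point, in m); z points along the fingers, x is the direction in which the jaws open and shut, and the axes are right-handed (so a half turn about z gives the same grasp; the last joint's range is limited). The gripper opens to 85 mm and grips with 20 to 120 N. Pads are 22 mm wide; open, the fingers measure 114 mm over their backs; the gripper's body (76 mm by 85 mm) begins 54 mm behind the grasp point. The pads swing forward as they close: fully open they stand 13 mm farther back than shut.
Start: joints at [1.015, 0.398, 0.045, 1.537, -0.019, 1.207, -0.051], TCP at [0.287, -0.583, 0.231] pointing down, gripper open.
Joint ranges: [-2.82, 2.82], [-0.49, 2.23], [-1.37, 1.46], [0, 2.46], [-1.36, 4.5], [0.23, 2], [-2.94, 2.94]. Speed limits (rad/s): [2.57, 2.57, 3.14, 3.14, 3.14, 3.14, 3.14].

## Interface

Orientations are given as a unit quaternion [w, x, y, z].
In Python, from workcell import read_state, get_image, get_calibration, finish_job, trace, pinch_z gives the robot as it stands.
- The arm moves only by the shell command python3 -m creep 'ROWS' [OPENING] [FORCE]. ROWS is JSON, one flat list of numbers, 6 for each row, row after row: the shift along the tool's x, y, z in mm, then the turn, a rotation vector about the tool's x, y, z in rad. A call has 1 to 5 rows; each row shifts and turns the commanded pose from where the row before left it, along the tool's axes as they then stand; what a row does not reach is not made up. A row lasts 1/8 s, in which the tool goes at most 62.5 mm and 10.7 degrees, less where a joint would pass 70% of its speed; a pose out of reach is approached as far as the arm can. A call is refused whole if a number of a shift passes 62.5 or a number of a turn 0.188, either way. A call with a gripper value outside its range is refused whole. OPENING is the closure, from 0 (fully open) to 1 (shut), set as the call begins (- or left out, the last holds). The fingers move at their own pace and stop on an object; FORCE is the grip in N (left out, the last holds). Time passes only in rows, so rows that do not move let the fingers close. It gives the time, the measured TCP pose, the force and the opening at its end, in the units of the state.
- read_state(): the state, without advancing time (a new reading comes with each control period).
- get_image(name): name is "scene" or "top" or "wrist"; returns (picture, depth): 400x640x3 uint8, red, green, blue; 400x640 float32, m along the optical axis (not along the pixel's ray), 0 where there is no reading.
- get_calibration(name): a dict with "fx", "fy", "cx", "cy" (pixels), "pose" (4x4, takes a point from camera to world coordinates); the wrist camera has in their place "tool_from_camera" (4x4, takes a point from camera to tool coordinates, whose origin is the TCP and whose axes are the tool frame's). Camera axes: x right, y down, z forward; pixel columns grow to the right and rows downward; lengths in m; the calibration is good to about 2 mm. A picture is of the moment at which its call begins: read the wrist's pose just before it. get_calibration takes no time and is no camera call.
- finish_job(): hands the job in, once; it reports no verdict.
Trained networks look in the newest picture that a camera, given by its name, has taken for a name from the list of things; names that differ only in an ending like _2 or _b are one class to them, and where a whole thing is asked for, a point or a joint stands for the part that bears it (a point fixed in the world has none). Each returns a list of dicts, best first, with "conf" (0 to 1); they miss things now and then, are a little off and sometimes report something else, mostly with a low value. They report only what shows in the picture. A call takes as long as a camera call.
- trace(camera, query): "pixels" (400x640 bool, what is visible of it) and "extent" ([left, top, right, bottom] in pixels, round what is visible of it).
The state is a dict: "clock": time; "joints": joint angles; "qvel": joint speeds; "effort": joint torques, N m; "tcp_pos": TCP position; "eef_rot": TCP orientation; "force": force on the tool from outside, world axes, zero at the start; "torque": the same for the moment, N m; "opening": finger opening in m.
Only numpy, scipy, OpenCV 4.12 (cv2) and the standard library are available. Lean on these libraries where they do the work, as an engineer would, in place of code of your own. Each camera call takes 0.05 s, during which the arm holds its last target.

## Task

Pick up the battery air duster and point its nozzle at the middle of the dowelled joint face in the green gluing jig from about 10 cm away, keep it steady there for a couple of seconds, then stand it back upright in the middle of its rubber mat and let go. Then take the loose upper half of the wooden table foot, fit its two holes over the dowels so that it closes flush on the lower half, and press it down until the sprung carriage under the pair is fully home on its stops. Finish while still holding the pair pressed down like that (do not let go), and leave the glue bottle, tape roll and hammer alone.

Things in the scene. Friction and masses are not known exactly. Their poses are not given: they have to be found in the camera images.
- upper: Loose upper half of a wooden table foot: dark brown block 120 (x) x 50 (y) x 36 (z) mm, 0.25 kg, lying flat. Origin: centre of its underside. Two vertical through holes, 14 mm diameter, chamfered 2 mm, at x = +-38 mm on its long axis; a flush steel insert in the middle of its top. Fits either way round; grip it across the 50 mm, at the middle.
- joint_face (a point): Middle of the top face of the dark wooden lower half (120 x 50 x 36 mm), 75 mm above the bench until pressed; moves with the orange carriage plate (134 x 56 x 6 mm) that carries it. Two pale dowels, 12 mm diameter, rise 22 mm from it at x = +-38 mm, the top 8 mm tapering to 5 mm. x along the block, z up. Green jig: base 170 x 90 mm, side cheeks end 39 mm below this face.
- carriage (a joint): How far the sprung carriage is pressed straight down, in m: 0 = up, 0.008 = home on the two dark stops below the orange plate (8 mm gap closed). It does not move under the weight of the upper half; pushing takes about 4 N to start and about 14 N to be home, and it springs back when let go.
- duster: Battery air duster, switched on, 0.5 kg, standing on a black foot (90 x 66 x 32 mm). Origin: centre of the foot's underside; x is the way it blows, z up. Yellow barrel on top, 120 (x) x 44 (y) x 48 (z) mm, its centre 110 mm straight above the origin (take it here from above, across the 44 mm); grey handle 30 mm wide; black nozzle, 16 mm thick, red tip, bent 50 degrees down at the front.
- nozzle (a point): The outlet of the duster's nozzle, at (90, 0, 70) mm in the duster's own frame. Its x axis is the air jet: forward (the duster's x) and 50 degrees below level; its y axis is the duster's y.
- mat: Black rubber mat fixed to the bench, 170 (x) x 150 (y) x 4 mm thick, on which the duster stands. Origin: centre of its underside.
- glue: White glue bottle, 56 mm diameter, 150 mm tall, standing (leave alone). Origin: centre of its underside.
- tape: Blue tape roll, 90 mm diameter, 25 mm tall, lying flat (leave alone). Origin: centre of its underside.
- mallet: Hammer lying on the bench, about 0.3 m long (leave alone). Its x axis runs along the handle towards the head.

How it is judged:
On the way, in this order (a step that is already met when the one before it is completed fails the run):
1. the held duster is aimed at the middle of the open joint face, 5 to 15 cm away, the jet within 25 mm of it, steady for 1 s (x of joint_face in the frame of nozzle between 0.05 and 0.15 m and y of joint_face in the frame of nozzle between -0.025 and 0.025 m and z of joint_face in the frame of nozzle between -0.025 and 0.025 m and linear speed of duster below 0.04 m/s and angular speed of duster below 0.4 rad/s and contact force between the fingers and duster above 1 N and distance between upper and joint_face above 0.12 m), for 1 s.
2. the duster stands upright on its mat, let go, with the upper half not yet in the jig (horizontal distance between duster and mat below 0.05 m and height (world z) of duster below 0.012 m and angle between duster's own z axis and vertical below 0.12 rad and linear speed of duster below 0.03 m/s and contact force between the fingers and duster below 0.5 N and distance between upper and joint_face above 0.12 m), for 0.2 s.
At the end, for the whole second after the job is handed in: Upper half on the dowels, flush on the lower half (centred within 3 mm, gap under 2.5 mm, long axes within 0.06 rad), still held pressed by the gripper with the carriage more than 6 of 8 mm down, at rest; duster upright, let go, within 50 mm of the mat's centre (horizontal distance between duster and mat below 0.05 m and height (world z) of duster below 0.012 m and angle between duster's own z axis and vertical below 0.12 rad and linear speed of duster below 0.03 m/s and contact force between the fingers and duster below 0.5 N and x of upper in the frame of joint_face between -0.003 and 0.003 m and y of upper in the frame of joint_face between -0.003 and 0.003 m and z of upper in the frame of joint_face between -0.004 and 0.0025 m and angle between the x axis of upper and the x axis of joint_face, either way round below 0.06 rad and angle between the z axis of upper and the z axis of joint_face, either way round below 0.05 rad and value of joint carriage above 0.006 m and contact force between the fingers and upper above 4 N and linear speed of upper below 0.02 m/s); the arm keeps its last pose, push and grip.
It fails at once if the glue bottle pushed or tipped (distance of glue from where it was at the start of the episode above 0.03 m or angle between glue's own z axis and vertical above 0.3 rad).
It fails at once if the tape roll pushed or tipped (distance of tape from where it was at the start of the episode above 0.03 m).
It fails at once if the hammer pushed or tipped (distance of mallet from where it was at the start of the episode above 0.03 m).
It also fails if it takes over 67 s, if anything falls off the work surface, if the arm or the gripper's body presses on something with over 40 N, if the wrist force passes 120 N, or if a joint passes its speed limit or range.

## Working session

There is one attempt and no reset: what is moved stays moved. The work goes in short steps, Python scripts to look and compute and a shell command to move; the robot and the scene stay as the last step left them, time stands still between calls to the robot, and variables do not carry over. Pictures are saved under pics/ and viewed, and the job is handed in when it is done.

```bash
ls; mkdir -p pics
python3 - <<'E'
from workcell import *
import cv2,json
print(read_state()); print(pinch_z)
for n in("scene","top"):
    im,d=get_image(n); cv2.imwrite(f"pics/{n}0.png",im[:,:,::-1]); print(n,get_calibration(n))
print(get_calibration("wrist"))
print(read_state()["clock"])
E
```

```text
pics
{'clock': 0.0, 'joints': array([ 1.01500926,  0.39918867,  0.04500124,  1.53788769, -0.01870006,
        1.2068919 , -0.0507202 ]), 'qvel': array([ 0.00066972, -0.0007938 , -0.00072887, -0.0005984 , -0.00088802,
       -0.00060881,  0.00088091]), 'effort': array([-4.69556453e-04, -4.75131190e+01,  1.36467688e+00, -2.54224795e+01,
        1.16153969e-02,  9.38551122e-03,  5.06292565e-06]), 'tcp_pos': array([ 0.28644962, -0.58276876,  0.23026153]), 'eef_rot': array([-4.63614003e-04,  8.48874195e-01, -5.28594028e-01, -8.60314518e-04]), 'force': array([-0.30315544,  0.4545268 , -0.13777999]), 'torque': array([-0.01861254,  0.03833428,  0.01437507]), 'opening': 0.08531254747006213}
0.0187
scene {'fx': 412.8933063954092, 'fy': 412.8933063954092, 'cx': 318.0056512900678, 'cy': 199.77418955900836, 'pose': array([[-0.8143493 ,  0.3622831 , -0.45341612,  1.02178749],
       [ 0.58029917,  0.52090336, -0.6260292 ,  0.56870331],
       [ 0.00938618, -0.77292344, -0.63442987,  0.638063  ],
       [ 0.        ,  0.        ,  0.        ,  1.        ]])}
top {'fx': 365.0026613208501, 'fy': 365.0026613208501, 'cx': 318.58187789375415, 'cy': 198.90093786376397, 'pose': array([[ 0.00565639, -0.99836234,  0.05692659,  0.54394134],
       [-0.99980459, -0.0045679 ,  0.01923297,  0.00617564],
       [-0.01894144, -0.05702425, -0.9981931 ,  1.0214956 ],
       [ 0.        ,  0.        ,  0.        ,  1.        ]])}
{'fx': 330.2199137467174, 'fy': 330.2199137467174, 'cx': 323.54736673858287, 'cy': 198.80156691364672, 'tool_from_camera': array([[ 9.99999578e-01,  8.30633851e-04,  3.92985865e-04,
         5.73218184e-04],
       [-9.09107226e-04,  9.56588453e-01,  2.91440741e-01,
        -7.36885003e-02],
       [-1.33845196e-04, -2.91440975e-01,  9.56588804e-01,
        -1.41976320e-01],
       [ 0.00000000e+00,  0.00000000e+00,  0.00000000e+00,
         1.00000000e+00]])}
0.1
```

View pics/scene0.png

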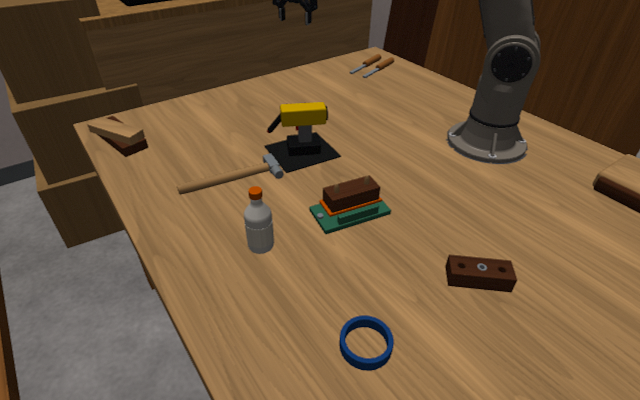

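View pics/top0.png

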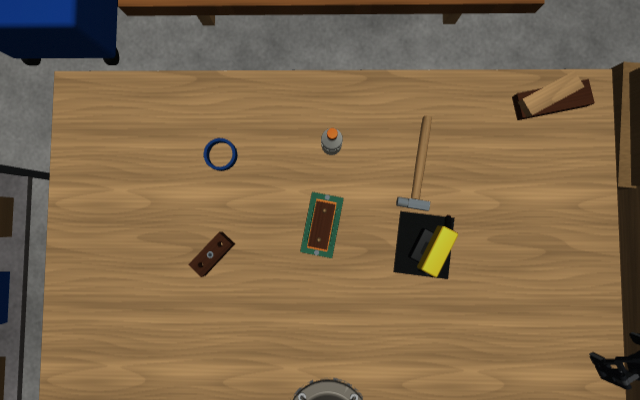

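```bash
cat > h.py <<'E'
import numpy as np,cv2
from workcell import *
def cloud(cam,d,m,pose=None):
    c=get_calibration(cam); P=c["pose"] if pose is None else pose
    v,u=np.nonzero(m&(d>0)); z=d[v,u]
    p=np.stack([(u-c["cx"])/c["fx"]*z,(v-c["cy"])/c["fy"]*z,z],1)
    return p@P[:3,:3].T+P[:3,3],u,v
def rect(xy):
    (c,s,a)=cv2.minAreaRect(xy.astype(np.float32)*1000)
    a=np.deg2rad(a)
    if s[0]<s[1]: s=s[::-1]; a+=np.pi/2
    return np.array(c)/1000,np.round(s,1),a
E
python3 - <<'E'
from h import *
for cam in("top","scene"):
    im,d=get_image(cam); np.savez(f"{cam}.npz",im=im,d=d)
    for q in("upper","joint_face","duster","mat","glue","tape","mallet"):
        for r in trace(cam,q)[:2]:
            p,u,v=cloud(cam,d,r["pixels"])
            print(cam,q,round(r["conf"],2),np.round(r["extent"]),len(p),"z pct",np.round(np.percentile(p[:,2],[2,50,98]),3),"med",np.round(np.median(p,0),3))
            np.save(f"m_{cam}_{q}.npy",r["pixels"]) if r["conf"]>.5 else 0
print(read_state()["clock"])
E
```

```text
top upper 0.61 [188. 234. 233. 275.] 912 z pct [0.005 0.035 0.038] med [0.452 0.314 0.035]
top joint_face 0.96 [307. 198. 338. 250.] 992 z pct [0.036 0.074 0.09 ] med [0.535 0.017 0.074]
top joint_face 0.45 [397. 113. 430. 208.] 1148 z pct [-0.     0.023  0.028] med [ 0.677 -0.252  0.023]
top duster 0.74 [404. 215. 457. 275.] 1648 z pct [0.01  0.134 0.14 ] med [ 0.478 -0.258  0.134]
top mat 0.73 [395. 210. 452. 278.] 1859 z pct [-0.001  0.003  0.009] med [ 0.498 -0.23   0.003]
top glue 0.82 [319. 127. 343. 156.] 467 z pct [0.011 0.101 0.151] med [ 0.744 -0.007  0.101]
top glue 0.43 [409. 214. 461. 276.] 1690 z pct [0.003 0.134 0.14 ] med [ 0.478 -0.258  0.134]
top tape 0.75 [204. 138. 239. 172.] 420 z pct [-0.     0.022  0.027] med [0.733 0.298 0.022]
top mallet 0.8 [398. 115. 428. 209.] 1046 z pct [0.003 0.023 0.028] med [ 0.67  -0.251  0.023]
top mallet 0.33 [306. 199. 336. 252.] 1075 z pct [0.012 0.074 0.09 ] med [0.533 0.018 0.074]
scene upper 0.74 [446. 253. 516. 290.] 2121 z pct [0.003 0.036 0.039] med [0.459 0.327 0.036]
scene joint_face 0.86 [321. 174. 384. 217.] 1681 z pct [0.002 0.07  0.091] med [0.54  0.034 0.07 ]
scene joint_face 0.18 [244. 184. 274. 254.] 1518 z pct [0.003 0.081 0.152] med [0.763 0.011 0.081]
scene duster 0.73 [268. 102. 330. 154.] 1977 z pct [0.005 0.099 0.14 ] med [ 0.48  -0.251  0.099]
scene mat 0.89 [266. 134. 344. 175.] 1173 z pct [0.002 0.005 0.008] med [ 0.511 -0.23   0.005]
scene mat 0.59 [321. 176. 384. 219.] 1583 z pct [0.037 0.071 0.091] med [0.545 0.034 0.071]
scene glue 0.61 [243. 187. 276. 253.] 1481 z pct [0.007 0.082 0.152] med [0.763 0.012 0.082]
scene tape 0.86 [340. 314. 391. 372.] 1494 z pct [0.001 0.024 0.028] med [0.73  0.308 0.024]
scene mallet 0.96 [177. 152. 281. 196.] 1186 z pct [0.006 0.022 0.029] med [ 0.697 -0.246  0.022]
0.9
```

Run:
```python
from h import *
T={c:np.load(c+".npz") for c in("top","scene")}
def fit(q,lo,hi,cams=("top","scene")):
    for cs in [(c,) for c in cams]+[cams]:
        P=np.vstack([cloud(c,T[c]["d"],cv2.dilate(np.load(f"m_{c}_{q}.npy").astype(np.uint8),np.ones((5,5)))>0)[0] for c in cs])
        p=P[(P[:,2]>lo)&(P[:,2]<hi)]
        c,s,a=rect(p[:,:2]); w=p[:,:2].mean(0)
        ev,V=np.linalg.eigh(np.cov(p[:,:2].T)); 
        print(q,cs,len(p),np.round(c,4),"mean",np.round(w,4),s,"ang",np.round(np.rad2deg(a)%180,1),"pca",np.round(np.rad2deg(np.arctan2(V[1,1],V[0,1]))%180,1),'z',np.round(np.median(p[:,2]),4))
fit("upper",.030,.045); fit("joint_face",.066,.08); fit("duster",.125,.145); fit("duster",.02,.04);fit("mat",.002,.008)
```

```text
upper ('top',) 793 [0.4501 0.3185] mean [0.45   0.3184] [120.9  50.5] ang 137.6 pca 137.3 z 0.035
upper ('scene',) 1367 [0.4504 0.3213] mean [0.4523 0.3229] [121.  54.] ang 137.4 pca 137.1 z 0.0367
upper ('top', 'scene') 2160 [0.4509 0.3207] mean [0.4514 0.3213] [122.7  54.4] ang 137.3 pca 137.1 z 0.0362
joint_face ('top',) 856 [0.5319 0.0175] mean [0.532  0.0175] [120.   49.9] ang 169.1 pca 169.4 z 0.0741
joint_face ('scene',) 856 [0.5326 0.0207] mean [0.5373 0.0253] [120.8  55.2] ang 170.1 pca 167.1 z 0.0758
joint_face ('top', 'scene') 1712 [0.5321 0.0203] mean [0.5346 0.0214] [121.   55.4] ang 168.9 pca 168.7 z 0.075
duster ('top',) 981 [ 0.4701 -0.2657] mean [ 0.4707 -0.2643] [123.   43.9] ang 153.2 pca 152.7 z 0.137
duster ('scene',) 535 [ 0.4698 -0.2613] mean [ 0.475  -0.2558] [123.4  48. ] ang 151.2 pca 152.9 z 0.1382
duster ('top', 'scene') 1516 [ 0.4701 -0.2629] mean [ 0.4722 -0.2613] [125.5  48.9] ang 153.2 pca 152.8 z 0.1372
duster ('top',) 352 [ 0.4804 -0.2498] mean [ 0.4816 -0.2478] [90.2 28.4] ang 153.0 pca 152.5 z 0.0349
duster ('scene',) 458 [ 0.4718 -0.2617] mean [ 0.4794 -0.2516] [89.9 69.5] ang 153.3 pca 146.8 z 0.0362
duster ('top', 'scene') 810 [ 0.4729 -0.2623] mean [ 0.4804 -0.25  ] [92.3 69.5] ang 153.3 pca 149.9 z 0.0356
mat ('top',) 1404 [ 0.4787 -0.2637] mean [ 0.486  -0.2426] [183.2 163.1] ang 173.6 pca 170.8 z 0.0038
mat ('scene',) 50 [ 0.4697 -0.0577] mean [ 0.4615 -0.0646] [160.2 109.5] ang 146.9 pca 160.5 z 0.0026
mat ('top', 'scene') 1454 [ 0.4818 -0.161 ] mean [ 0.4851 -0.2364] [378.  189.9] ang 88.0 pca 147.3 z 0.0037
```

Run:
```python
import cv2
im=cv2.imread("pics/top0.png"); 
cv2.imwrite("pics/top_crop.png",cv2.resize(im[180:300,180:470],None,fx=2.7,fy=2.7,interpolation=2))
```

```text
(no output)
```

View pics/top_crop.png

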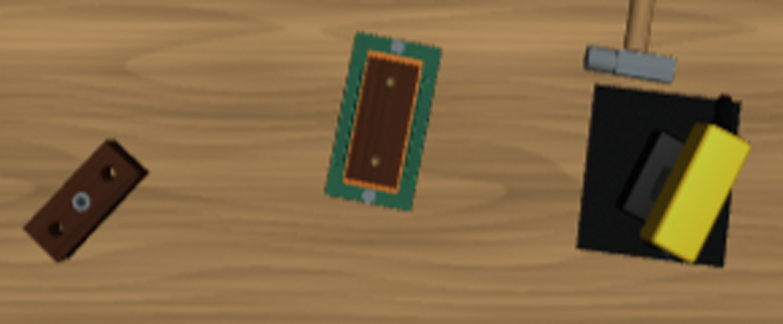

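```bash
cat >> h.py <<'E'
from scipy.spatial.transform import Rotation as R
def pose(s=None):
    s=s or read_state(); q=s["eef_rot"]; return np.array(s["tcp_pos"]),R.from_quat([q[1],q[2],q[3],q[0]])
def down(yawdeg):
    a=np.deg2rad(yawdeg); x=[np.cos(a),np.sin(a),0]; z=[0,0,-1.]; return R.from_matrix(np.stack([x,np.cross(z,x),z],1))
def plan(pos,yaw,n,start=None):
    p0,r0=start or pose(); g=down(yaw); rel=r0.inv()*g; rv=rel.as_rotvec()/n
    d=r0.inv().apply(np.array(pos)-p0)
    M=sum((R.from_rotvec(rv*k).as_matrix() for k in range(n)),np.zeros((3,3)))
    s=np.linalg.solve(M,d)*1000
    print(f"{n} x", ",".join(f"{v:.1f}" for v in s)+","+",".join(f"{v:.4f}" for v in rv)); return s,rv
def st():
    s=read_state(); p,r=pose(s); m=r.as_matrix()
    print("t",round(float(s["clock"]),2),"tcp",np.round(p*1000,1),"yaw",np.round(np.rad2deg(np.arctan2(m[1,0],m[0,0])),2),"tilt",np.round(m[:2,2],4),"F",np.round(s["force"],1),"open",round(s["opening"]*1000,1),"j7",np.round(s["joints"][6],2))
def wcloud(d,m,pr):
    c=get_calibration("wrist"); T=np.eye(4); T[:3,:3]=pr[1].as_matrix(); T[:3,3]=pr[0]
    return cloud("wrist",d,m,T@c["tool_from_camera"])
E
python3 -c "
from h import *
st();plan([.470,-.2645,.26],-117,8)"
```

```text
t 0.9 tcp [ 286.7 -583.4  231.4] yaw -63.83 tilt [ 0.0001 -0.0002] F [ 0.1 -0.6  0.2] open 85.3 j7 -0.05
8 x -40.0,-25.8,-3.6,-0.0000,-0.0000,0.1160
```

```bash
python3 -m creep '[-40,-26,-3.6,0,0,0.116,-40,-26,-3.6,0,0,0.116,-40,-26,-3.6,0,0,0.116,-40,-26,-3.6,0,0,0.116]' 0 && python3 -m creep '[-40,-26,-3.6,0,0,0.116,-40,-26,-3.6,0,0,0.116,-40,-26,-3.6,0,0,0.116,-40,-26,-3.6,0,0,0.116,0,0,0,0,0,0]'
python3 - <<'E'
from h import *
st(); pr=pose(); im,d=get_image("wrist"); cv2.imwrite("pics/w1.png",im[:,:,::-1])
for r in trace("wrist","duster")[:1]:
    p,u,v=wcloud(d,r["pixels"],pr); q=p[(p[:,2]>.125)&(p[:,2]<.145)]
    print(r["conf"],len(q),rect(q[:,:2]),np.median(q[:,2]))
plan([.470,-.2645,.105],-117,4)
E
```

```text
clock: 1.4
tcp_pos: [0.3416, -0.4009, 0.2461]
eef_rot: [-0.0, -0.703, 0.711, -0.0]
force: [-0.1, 0.6, -0.4]
opening: 0.085
clock: 2.02
tcp_pos: [0.4751, -0.2608, 0.2605]
eef_rot: [0.001, -0.526, 0.851, -0.0]
force: [0.5, -0.8, 0.4]
opening: 0.0854
t 2.02 tcp [ 475.1 -260.8  260.5] yaw -116.54 tilt [0.0024 0.0012] F [ 0.5 -0.8  0.4] open 85.4 j7 -1.62
0.89 7144 (array([ 0.46808685, -0.26662723]), array([124.4,  43.6]), np.float64(2.6651605914256695)) 0.13705031676688695
4 x 0.1,0.3,38.8,0.0001,-0.0002,0.0004
```

View pics/w1.png

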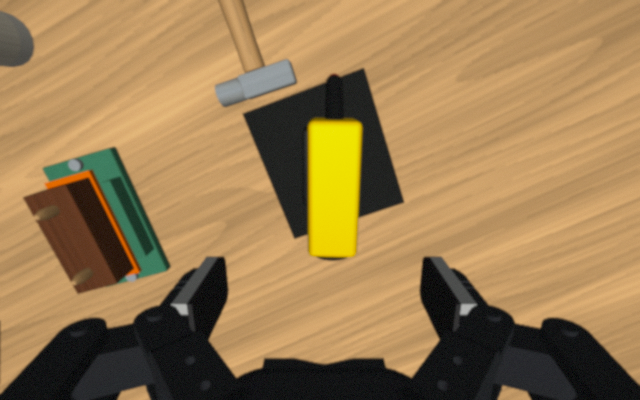

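The duster (yellow barrel at px 335,188) is below the gripper, nozzle pointing up in the picture. The arm was still settling when it was taken, so I measure again.

Run:
```python
from h import *
st(); pr=pose(); im,d=get_image("wrist")
for r in trace("wrist","duster")[:1]:
    p,u,v=wcloud(d,r["pixels"],pr); q=p[(p[:,2]>.125)&(p[:,2]<.145)]
    c,s,a=rect(q[:,:2]); print(c,s,np.rad2deg(a),np.median(q[:,2]),q[:,:2].mean(0))
st()
plan([c[0],c[1],.095],np.rad2deg(a)+90-360,6)
g=(im.astype(int).max(2)<45).astype(np.uint8)
p,u,v=wcloud(d,g>0,pr); q=p[(p[:,2]>-.002)&(p[:,2]<.010)&(np.hypot(p[:,0]-.47,p[:,1]+.265)<.14)]; print("mat",rect(q[:,:2]))
```

```text
t 2.12 tcp [ 471.4 -264.8  260. ] yaw -116.92 tilt [-0.0006 -0.0005] F [-1.1 -0.6 -0.2] open 85.0 j7 -1.62
[ 0.46822574 -0.26649634] [124.3  44. ] 152.8359718322754 0.13703496997521986 [ 0.47399186 -0.26938705]
t 2.23 tcp [ 470.3 -266.   260. ] yaw -117.1 tilt [-0.0008 -0.0006] F [-0.8  0.   0. ] open 85.2 j7 -1.62
6 x 0.2,0.3,27.5,0.0001,-0.0001,0.0002
mat (array([ 0.4769285 , -0.26516199]), array([165.2, 145.7]), np.float64(3.0223585373711472))
```

```bash
python3 -m creep '[-0.5,0.5,35,0,0,0,0,0,35,0,0,0,0,0,35,0,0,0,0,0,35,0,0,0,0,0,28,0,0,0]' && python3 -m creep '[0,0,0,0,0,0,0,0,0,0,0,0]' && python3 -c "from h import *;st()"
```

```text
clock: 2.85
tcp_pos: [0.4696, -0.2654, 0.0908]
eef_rot: [-0.001, -0.521, 0.853, 0.0]
force: [0.1, 0.4, -0.5]
opening: 0.0854
clock: 3.1
tcp_pos: [0.4715, -0.2652, 0.0932]
eef_rot: [0.0, -0.522, 0.853, -0.001]
force: [-0.1, -0.1, 0.2]
opening: 0.0853
t 3.1 tcp [ 471.5 -265.2   93.2] yaw -117.08 tilt [ 0.0015 -0.0011] F [-0.1 -0.1  0.2] open 85.3 j7 -1.64
```

```bash
python3 -m creep '[0,0,0,0,0,0,0,0,0,0,0,0,0,0,0,0,0,0,0,0,0,0,0,0,0,0,0,0,0,0]' 1 60 && python3 -m creep '[0,0,-10,0,0,0,0,0,-20,0,0,0,0,0,-30,0,0,0,0,0,-25,0,0,0,0,0,0,0,0,0]'
python3 - <<'E'
from h import *
st()
im,d=get_image("scene"); cv2.imwrite("pics/s2.png",im[:,:,::-1]); st()
# aim pose: yaw 63, origin
f=np.array([.532,.0185]); 
for psi in(63,50,70):
    o=f-.154*np.array([np.cos(np.deg2rad(psi)),np.sin(np.deg2rad(psi))]); print(psi,o); plan([*o,.20],psi-90,10)
E
```

```text
clock: 3.72
tcp_pos: [0.4715, -0.2652, 0.0932]
eef_rot: [-0.0, -0.522, 0.853, -0.001]
force: [-1.6, -1.6, 5.7]
opening: 0.0437
clock: 4.35
tcp_pos: [0.4723, -0.264, 0.1783]
eef_rot: [0.001, -0.523, 0.852, -0.001]
force: [-0.1, -0.4, -5.3]
opening: 0.0433
t 4.35 tcp [ 472.3 -264.   178.3] yaw -116.97 tilt [ 0.0031 -0.001 ] F [-0.1 -0.4 -5.3] open 43.3 j7 -1.63
t 4.4 tcp [ 471.2 -263.5  176.8] yaw -116.97 tilt [-0.      0.0004] F [-0.1 -1.4 -5.2] open 43.2 j7 -1.63
63 [ 0.46208546 -0.118715  ]
10 x -15.9,-2.8,-2.3,-0.0000,0.0000,-0.1570
50 [ 0.43301071 -0.09947084]
10 x -18.1,1.7,-2.3,-0.0000,0.0000,-0.1343
70 [ 0.4793289  -0.12621266]
10 x -14.6,-5.3,-2.3,-0.0000,0.0000,-0.1692
```

View pics/s2.png

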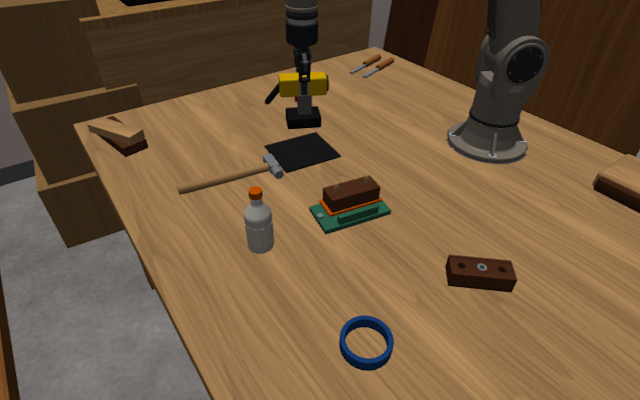

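```bash
python3 -c "
from h import *
plan([.462,-.119,.171],-27,15)"
```

```text
15 x -10.5,-2.1,0.4,-0.0000,0.0000,-0.1047
```

```bash
python3 -m creep '[-10.5,-2.1,0.4,0,0,-0.1047,-10.5,-2.1,0.4,0,0,-0.1047,-10.5,-2.1,0.4,0,0,-0.1047,-10.5,-2.1,0.4,0,0,-0.1047,-10.5,-2.1,0.4,0,0,-0.1047]' && python3 -m creep '[-10.5,-2.1,0.4,0,0,-0.1047,-10.5,-2.1,0.4,0,0,-0.1047,-10.5,-2.1,0.4,0,0,-0.1047,-10.5,-2.1,0.4,0,0,-0.1047,-10.5,-2.1,0.4,0,0,-0.1047]' && python3 -m creep '[-10.5,-2.1,0.4,0,0,-0.1047,-10.5,-2.1,0.4,0,0,-0.1047,-10.5,-2.1,0.4,0,0,-0.1047,-10.5,-2.1,0.4,0,0,-0.1047,-10.5,-2.1,0.4,0,0,-0.1047]' && python3 -m creep '[0,0,0,0,0,0,0,0,0,0,0,0]'
python3 - <<'E'
from h import *
for n in("scene","top"):
    im,d=get_image(n); cv2.imwrite(f"pics/{n}3.png",im[:,:,::-1])
    for r in trace(n,"duster")[:1]:
        p,u,v=cloud(n,d,r["pixels"]); zt=np.percentile(p[:,2],95); q=p[abs(p[:,2]-zt)<.008]
        if n=="top":q=q[np.hypot(*(q[:,:2]-pose()[0][:2]).T)<.1]
        c,s,a=rect(q[:,:2]); print(n,r["conf"],c,s,np.rad2deg(a),zt)
        # red tip
        hsv=cv2.cvtColor(im,cv2.COLOR_RGB2HSV); m=((hsv[...,0]<8)|(hsv[...,0]>172))&(hsv[...,1]>150)&(hsv[...,2]>90)
        p,u,v=cloud(n,d,m); k=(p[:,2]>.11)&(np.hypot(p[:,0]-.5,p[:,1]+.04)<.08); print("red",k.sum(),np.median(p[k],0) if k.any() else "",)
st()
E
```

```text
clock: 5.03
tcp_pos: [0.4933, -0.2154, 0.1727]
eef_rot: [0.001, 0.727, -0.687, -0.002]
force: [0.2, -0.3, -5.5]
opening: 0.0434
clock: 5.65
tcp_pos: [0.4896, -0.1627, 0.1708]
eef_rot: [0.0, 0.88, -0.476, -0.002]
force: [-0.5, 0.8, -6.4]
opening: 0.0436
clock: 6.28
tcp_pos: [0.4601, -0.1188, 0.169]
eef_rot: [-0.0, 0.973, -0.232, -0.002]
force: [-0.1, 0.1, -4.8]
opening: 0.0434
clock: 6.52
tcp_pos: [0.4616, -0.1199, 0.1703]
eef_rot: [0.0, 0.972, -0.234, -0.001]
force: [-0.3, -0.0, -5.9]
opening: 0.0433
scene 0.81 [ 0.4638204  -0.11158978] [110.9  45.3] 59.16224670410156 0.2169651942208026
red 0 
top 0.78 [ 0.48083038 -0.08594518] [43.9 41.6] 152.51742553710938 0.21683705953069315
red 0 
t 6.72 tcp [ 462.1 -120.   171. ] yaw -27.06 tilt [-0.0001  0.    ] F [-0.6 -0.  -5.7] open 43.5 j7 -0.38
```

View pics/scene3.png

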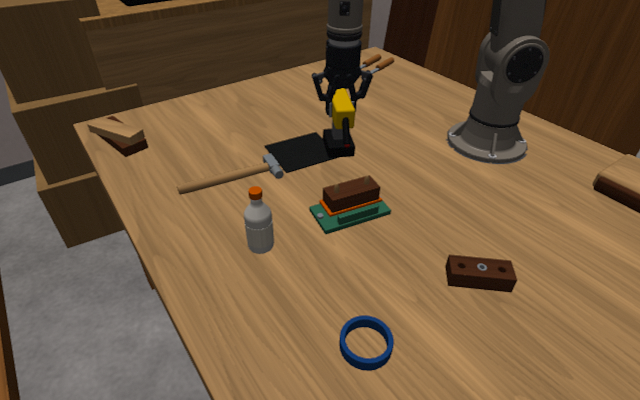

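View pics/top3.png

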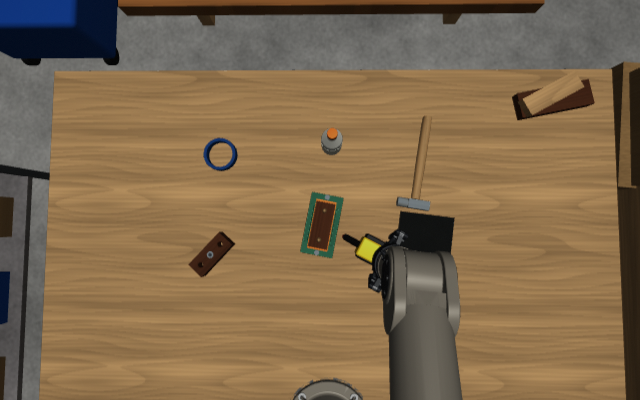

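The duster is upright, with its nozzle (top view px 345,237) pointing at the joint face (px 322,225) at the planned height. I'll hold it there.

```bash
Z='[0,0,0,0,0,0,0,0,0,0,0,0,0,0,0,0,0,0,0,0,0,0,0,0,0,0,0,0,0,0]'; python3 -m creep '[0,0,0,0,0,0,0,0,0,0,0,0,0,0,0,0,0,0,0,0,0,0,0,0,0,0,0,0,0,0]' && python3 -m creep '[0,0,0,0,0,0,0,0,0,0,0,0,0,0,0,0,0,0,0,0,0,0,0,0,0,0,0,0,0,0]' && python3 -m creep '[0,0,0,0,0,0,0,0,0,0,0,0,0,0,0,0,0,0,0,0,0,0,0,0,0,0,0,0,0,0]' && python3 -m creep '[0,0,0,0,0,0,0,0,0,0,0,0,0,0,0,0,0,0,0,0,0,0,0,0,0,0,0,0,0,0]'
python3 -c "
from h import *
st(); plan([.4765,-.2655,.171],-117,15)"
```

```text
clock: 7.35
tcp_pos: [0.462, -0.1197, 0.1711]
eef_rot: [0.0, 0.972, -0.234, 0.0]
force: [0.2, 0.1, -5.8]
opening: 0.0438
clock: 7.98
tcp_pos: [0.462, -0.1197, 0.1711]
eef_rot: [0.0, 0.972, -0.234, 0.0]
force: [-0.6, 0.1, -5.8]
opening: 0.0433
clock: 8.6
tcp_pos: [0.462, -0.1197, 0.1711]
eef_rot: [0.0, 0.972, -0.234, 0.0]
force: [-0.1, -0.8, -5.6]
opening: 0.0438
clock: 9.22
tcp_pos: [0.462, -0.1197, 0.1711]
eef_rot: [0.0, 0.972, -0.234, 0.0]
force: [0.5, -0.0, -5.0]
opening: 0.0432
t 9.22 tcp [ 462.  -119.7  171.1] yaw -27.01 tilt [ 0.0001 -0.0001] F [ 0.5 -0.  -5. ] open 43.2 j7 -0.38
15 x 10.5,2.9,0.0,-0.0000,-0.0000,0.1047
```

```bash
python3 -m creep '[10.5,2.9,0,0,0,0.1047,10.5,2.9,0,0,0,0.1047,10.5,2.9,0,0,0,0.1047,10.5,2.9,0,0,0,0.1047,10.5,2.9,0,0,0,0.1047]' && python3 -m creep '[10.5,2.9,0,0,0,0.1047,10.5,2.9,0,0,0,0.1047,10.5,2.9,0,0,0,0.1047,10.5,2.9,0,0,0,0.1047,10.5,2.9,0,0,0,0.1047]' && python3 -m creep '[10.5,2.9,0,0,0,0.1047,10.5,2.9,0,0,0,0.1047,10.5,2.9,0,0,0,0.1047,10.5,2.9,0,0,0,0.1047,10.5,2.9,0,0,0,0.1047]' && python3 -m creep '[0,0,0,0,0,0,0,0,0,0,0,0,0,0,0,0,0,0]' && python3 -c "
from h import *
st()"
```

```text
clock: 9.85
tcp_pos: [0.4935, -0.1638, 0.171]
eef_rot: [-0.0, 0.878, -0.479, -0.0]
force: [-0.8, -0.1, -5.2]
opening: 0.0438
clock: 10.48
tcp_pos: [0.4986, -0.2174, 0.1709]
eef_rot: [-0.0, 0.724, -0.69, -0.0]
force: [-0.2, -0.4, -5.7]
opening: 0.0435
clock: 11.1
tcp_pos: [0.4761, -0.2664, 0.1709]
eef_rot: [-0.0, -0.521, 0.853, 0.0]
force: [-0.5, 0.0, -5.7]
opening: 0.0434
clock: 11.48
tcp_pos: [0.4767, -0.2655, 0.1711]
eef_rot: [0.0, -0.523, 0.852, 0.0]
force: [-0.9, -0.1, -5.7]
opening: 0.0434
t 11.47 tcp [ 476.7 -265.5  171.1] yaw -116.88 tilt [0.0003 0.0003] F [-0.9 -0.1 -5.7] open 43.4 j7 -1.63
```

```bash
python3 -m creep '[0,0,25,0,0,0,0,0,25,0,0,0,0,0,18,0,0,0,0,0,6,0,0,0,0,0,1,0,0,0]' && python3 -m creep '[0,0,1,0,0,0,0,0,1,0,0,0,0,0,0,0,0,0,0,0,0,0,0,0]' && python3 -c "
from h import *
st()"
```

```text
clock: 12.1
tcp_pos: [0.4766, -0.2661, 0.0962]
eef_rot: [0.0, -0.523, 0.852, -0.0]
force: [-0.5, -1.0, -4.9]
opening: 0.0432
clock: 12.6
tcp_pos: [0.4763, -0.2662, 0.0943]
eef_rot: [0.0, -0.523, 0.853, -0.0]
force: [0.3, 0.1, -5.5]
opening: 0.0435
t 12.6 tcp [ 476.3 -266.2   94.3] yaw -116.99 tilt [ 0.0003 -0.0002] F [ 0.3  0.1 -5.5] open 43.5 j7 -1.64
```

```bash
python3 -m creep '[0,0,1,0,0,0,0,0,1,0,0,0,0,0,0,0,0,0]' && python3 -m creep '[0,0,0.7,0,0,0,0,0,0,0,0,0]'
```

```text
clock: 12.98
tcp_pos: [0.4764, -0.2664, 0.0932]
eef_rot: [0.0, -0.522, 0.853, -0.0]
force: [-3.5, 1.2, 5.4]
opening: 0.0435
clock: 13.22
tcp_pos: [0.4764, -0.2664, 0.0931]
eef_rot: [0.0, -0.522, 0.853, -0.0]
force: [-5.8, 1.0, 10.1]
opening: 0.0436
```

```bash
python3 -m creep '[0,0,-0.9,0,0,0,0,0,0,0,0,0]' && python3 -m creep '[0,0,0,0,0,0,0,0,0,0,0,0,0,0,0,0,0,0,0,0,0,0,0,0,0,0,0,0,0,0]' 0 && python3 -m creep '[0,0,-10,0,0,0,0,0,-30,0,0,0,0,0,-45,0,0,0,0,0,-45,0,0,0,0,0,-35,0,0,0]'
python3 - <<'E'
from h import *
st(); im,d=get_image("scene"); cv2.imwrite("pics/scene4.png",im[:,:,::-1]); pr=pose()
im,d=get_image("wrist"); cv2.imwrite("pics/w4.png",im[:,:,::-1])
for r in trace("wrist","duster")[:1]:
    p,u,v=wcloud(d,r["pixels"],pr); q=p[(p[:,2]>.125)&(p[:,2]<.145)]
    c,s,a=rect(q[:,:2]); print(c,s,np.rad2deg(a),np.median(q[:,2]))
st();plan([.451,.3195,.26],47,20)
E
```

```text
clock: 13.48
tcp_pos: [0.4764, -0.2664, 0.0931]
eef_rot: [0.0, -0.522, 0.853, -0.0]
force: [-4.1, 0.5, 7.1]
opening: 0.0434
clock: 14.1
tcp_pos: [0.4763, -0.2662, 0.0923]
eef_rot: [0.0, -0.523, 0.853, -0.0]
force: [-0.1, -0.2, 0.2]
opening: 0.0857
clock: 14.72
tcp_pos: [0.4767, -0.2664, 0.2603]
eef_rot: [0.001, -0.523, 0.853, -0.001]
force: [0.4, -0.2, -0.7]
opening: 0.0853
t 14.72 tcp [ 476.7 -266.4  260.3] yaw -117.0 tilt [ 0.0028 -0.0014] F [ 0.4 -0.2 -0.7] open 85.3 j7 -1.62
[ 0.47317731 -0.26772955] [123.7  44.1] 153.03221130371094 0.13705962358288581
t 14.88 tcp [ 477.5 -266.8  260.3] yaw -117.0 tilt [ 0.0051 -0.0026] F [-0.7  0.2 -0.6] open 85.2 j7 -1.62
20 x -28.2,-31.6,0.1,-0.0001,-0.0004,-0.1431
```

View pics/scene4.png

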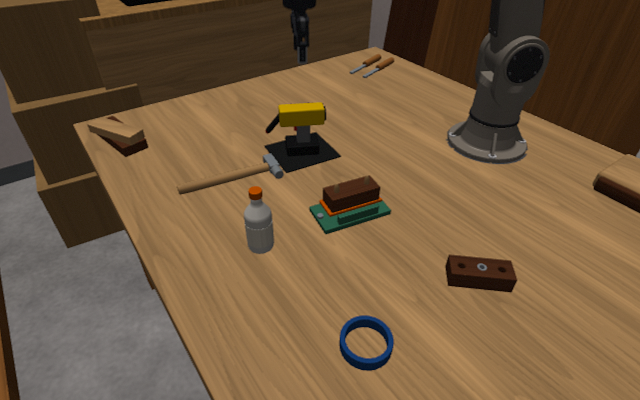

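The duster stands upright and released on the mat (px 302,125). Next I look at the jig on the way over to the upper half.

```bash
python3 -c "
from h import *
n=12
p,r=pose(); s,rv=plan([.51,.0,.27],-11,n)
for k in range(n):
    p=p+r.apply(s/1000); r=r*R.from_rotvec(rv); print(np.round(p,3))
"
```

```text
12 x -22.8,-12.4,-0.8,-0.0003,-0.0004,-0.1542
[ 0.499 -0.252  0.261]
[ 0.518 -0.234  0.262]
[ 0.534 -0.214  0.263]
[ 0.546 -0.191  0.264]
[ 0.555 -0.167  0.264]
[ 0.56  -0.142  0.265]
[ 0.561 -0.116  0.266]
[ 0.559 -0.09   0.267]
[ 0.552 -0.065  0.268]
[ 0.541 -0.041  0.268]
[ 0.527 -0.019  0.269]
[0.51 0.   0.27]
```

```bash
python3 -m creep '[-22.8,-12.4,-0.8,0,0,-0.154,-22.8,-12.4,-0.8,0,0,-0.154,-22.8,-12.4,-0.8,0,0,-0.154,-22.8,-12.4,-0.8,0,0,-0.154]' && python3 -m creep '[-22.8,-12.4,-0.8,0,0,-0.154,-22.8,-12.4,-0.8,0,0,-0.154,-22.8,-12.4,-0.8,0,0,-0.154,-22.8,-12.4,-0.8,0,0,-0.154]' && python3 -m creep '[-22.8,-12.4,-0.8,0,0,-0.154,-22.8,-12.4,-0.8,0,0,-0.154,-22.8,-12.4,-0.8,0,0,-0.154,-22.8,-12.4,-0.8,0,0,-0.154]' && python3 -m creep '[0,0,0,0,0,0,0,0,0,0,0,0,0,0,0,0,0,0,0,0,0,0,0,0]'
python3 - <<'E'
from h import *
st(); pr=pose()
im,d=get_image("wrist"); cv2.imwrite("pics/w5.png",im[:,:,::-1]); st()
for r in trace("wrist","joint_face")[:1]:
    m=cv2.dilate(r["pixels"].astype(np.uint8),np.ones((7,7)))>0
    p,u,v=wcloud(d,m,pr)
    for lo,hi in((.068,.080),(.083,.105)):
        k=(p[:,2]>lo)&(p[:,2]<hi); q=p[k]
        c,s,a=rect(q[:,:2]); print(r["conf"],len(q),c,s,np.rad2deg(a),np.median(q[:,2]))
    q=p[k]; i=np.argsort(q[:,0]); g=q[:,0]>c[0]
    print("dowels",q[g].mean(0),q[~g].mean(0),"mid",(q[g].mean(0)+q[~g].mean(0))/2, np.linalg.norm(q[g].mean(0)-q[~g].mean(0)))
E
```

```text
clock: 15.38
tcp_pos: [0.5448, -0.1898, 0.2592]
eef_rot: [0.001, 0.758, -0.652, -0.001]
force: [-0.5, -1.2, -0.1]
opening: 0.0858
clock: 15.88
tcp_pos: [0.5569, -0.088, 0.2624]
eef_rot: [0.0, 0.92, -0.392, -0.001]
force: [-0.8, -0.3, -0.2]
opening: 0.0855
clock: 16.38
tcp_pos: [0.5078, 0.0019, 0.2657]
eef_rot: [0.0, 0.996, -0.094, -0.001]
force: [-0.3, -0.5, -0.3]
opening: 0.0856
clock: 16.88
tcp_pos: [0.5093, 0.0004, 0.2666]
eef_rot: [0.0, 0.995, -0.098, -0.0]
force: [-0.4, 0.5, 0.7]
opening: 0.0852
t 16.88 tcp [5.093e+02 4.000e-01 2.666e+02] yaw -11.2 tilt [-0.0003  0.    ] F [-0.4  0.5  0.7] open 85.2 j7 -0.34
t 16.93 tcp [5.093e+02 5.000e-01 2.667e+02] yaw -11.18 tilt [-0.0002 -0.    ] F [-0.6  0.5 -0.7] open 85.3 j7 -0.34
0.9 5529 [0.53109119 0.01773295] [120.2  50.1] 169.2145233154297 0.07428918553579789
0.9 249 [0.5308949 0.0179315] [87.6 11.5] 169.0746078491211 0.0922444342191917
dowels [0.56742524 0.01174944 0.09203583] [0.49416732 0.02573671 0.09221011] mid [0.53079628 0.01874308 0.09212297] 0.07458147625373919
```

View pics/w5.png

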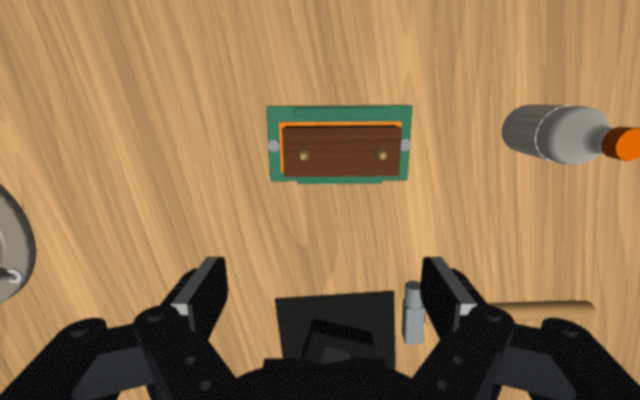

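```bash
python3 -c "
from h import *
n=9
p,r=pose(); s,rv=plan([.450,.3185,.23],47.3,n)
for k in range(n):
    p=p+r.apply(s/1000); r=r*R.from_rotvec(rv); print(np.round(p,3))
"
```

```text
9 x 2.8,-37.4,4.1,-0.0000,0.0000,-0.1134
[0.519 0.037 0.263]
[0.525 0.074 0.259]
[0.527 0.111 0.255]
[0.524 0.149 0.25 ]
[0.517 0.186 0.246]
[0.506 0.222 0.242]
[0.491 0.256 0.238]
[0.472 0.288 0.234]
[0.45  0.319 0.23 ]
```

```bash
python3 -m creep '[2.8,-37.4,4.1,0,0,-0.1134,2.8,-37.4,4.1,0,0,-0.1134,2.8,-37.4,4.1,0,0,-0.1134,2.8,-37.4,4.1,0,0,-0.1134,2.8,-37.4,4.1,0,0,-0.1134]' && python3 -m creep '[2.8,-37.4,4.1,0,0,-0.1134,2.8,-37.4,4.1,0,0,-0.1134,2.8,-37.4,4.1,0,0,-0.1134,2.8,-37.4,4.1,0,0,-0.1134]' && python3 -m creep '[0,0,0,0,0,0,0,0,0,0,0,0,0,0,0,0,0,0,0,0,0,0,0,0]'
python3 - <<'E'
from h import *
st(); pr=pose()
im,d=get_image("wrist"); cv2.imwrite("pics/w6.png",im[:,:,::-1]); st()
for r in trace("wrist","upper")[:1]:
    m=cv2.dilate(r["pixels"].astype(np.uint8),np.ones((7,7)))>0
    p,u,v=wcloud(d,m,pr)
    q=p[(p[:,2]>.030)&(p[:,2]<.042)]
    c,s,a=rect(q[:,:2]); print(r["conf"],len(q),c,s,np.rad2deg(a),np.median(q[:,2]))
    plan([*c,.005],(np.rad2deg(a)%180)-90,5)
E
```

```text
clock: 17.6
tcp_pos: [0.517, 0.187, 0.2462]
eef_rot: [-0.0, 0.982, 0.187, 0.0]
force: [-0.1, 0.8, 0.1]
opening: 0.0856
clock: 18.1
tcp_pos: [0.4493, 0.3198, 0.2298]
eef_rot: [-0.0, 0.915, 0.403, 0.0]
force: [0.0, -0.0, -0.1]
opening: 0.0852
clock: 18.6
tcp_pos: [0.4504, 0.3179, 0.2299]
eef_rot: [0.0, 0.916, 0.401, 0.0]
force: [-0.2, -0.2, 0.9]
opening: 0.0852
t 18.6 tcp [450.4 317.9 229.9] yaw 47.24 tilt [ 0.0002 -0.0003] F [-0.2 -0.2  0.9] open 85.2 j7 -0.07
t 18.65 tcp [450.3 318.1 230. ] yaw 47.26 tilt [ 0.0003 -0.0003] F [-0.3  0.3 -0.1] open 85.4 j7 -0.07
0.71 5206 [0.44909378 0.31910077] [119.8  50.1] 137.45638275146484 0.035282437244983256
5 x -0.0,-0.3,45.0,0.0001,0.0000,-0.0006
```

View pics/w6.png

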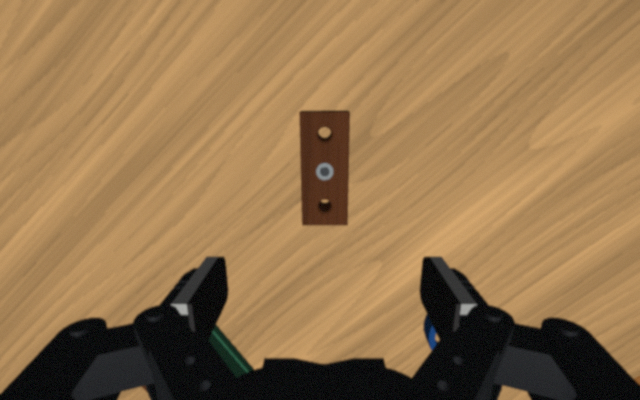

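The upper half (px 325,168) is centred and aligned as in the top view; going down to grip it.

```bash
python3 -m creep '[0,-0.3,55,0,0,0,0,-0.3,55,0,0,0,0,-0.3,50,0,0,0,0,-0.3,40,0,0,0,0,-0.3,20,0,0,0]' && python3 -m creep '[0,0,7.5,0,0,0,0,0,0,0,0,0,0,0,0,0,0,0]' && python3 -m creep '[0,0,0,0,0,0,0,0,0,0,0,0,0,0,0,0,0,0,0,0,0,0,0,0,0,0,0,0,0,0]' 1 80 && python3 -c "
from h import *
st()"
```

```text
clock: 19.32
tcp_pos: [0.4477, 0.3188, 0.0079]
eef_rot: [0.0, 0.916, 0.401, -0.002]
force: [0.8, 0.8, 0.5]
opening: 0.0853
clock: 19.7
tcp_pos: [0.4496, 0.3206, 0.0039]
eef_rot: [-0.0, 0.916, 0.402, 0.001]
force: [0.5, -0.0, 0.6]
opening: 0.0852
clock: 20.32
tcp_pos: [0.4493, 0.3205, 0.0034]
eef_rot: [-0.0, 0.916, 0.402, 0.001]
force: [1.0, 1.1, 6.7]
opening: 0.0491
t 20.32 tcp [449.3 320.5   3.4] yaw 47.36 tilt [0.0016 0.0009] F [1.  1.1 6.7] open 49.1 j7 -0.29
```

```bash
python3 -m creep '[0,0,-8,0,0,0,0,0,-25,0,0,0,0,0,-40,0,0,0,0,0,-50,0,0,0,0,0,-40,0,0,0]' && python3 -m creep '[0,0,0,0,0,0,0,0,0,0,0,0]'
python3 - <<'E'
from h import *
st(); pr=pose()
im,d=get_image("wrist"); cv2.imwrite("pics/w7.png",im[:,:,::-1]);im,d=get_image("scene"); cv2.imwrite("pics/s7.png",im[:,:,::-1]); st()
n=10
p,r=pose(); s,rv=plan([.5311,.0178,.165],79.2,n)
for k in range(n):
    p=p+r.apply(s/1000); r=r*R.from_rotvec(rv); print(np.round(p,3))
E
```

```text
clock: 20.95
tcp_pos: [0.4479, 0.3194, 0.1668]
eef_rot: [0.0, 0.916, 0.402, -0.0]
force: [1.1, -1.0, -4.0]
opening: 0.0487
clock: 21.2
tcp_pos: [0.4475, 0.3185, 0.164]
eef_rot: [0.001, 0.916, 0.402, -0.002]
force: [0.5, 0.8, -2.8]
opening: 0.0494
t 21.2 tcp [447.5 318.5 164. ] yaw 47.36 tilt [-0.0023 -0.0024] F [ 0.5  0.8 -2.8] open 49.4 j7 -0.13
t 21.3 tcp [447.3 318.4 163.3] yaw 47.36 tilt [-0.0036 -0.0026] F [-0.2  0.5 -3.5] open 48.8 j7 -0.13
10 x -22.8,21.9,-0.1,-0.0002,0.0004,-0.0556
[0.448 0.287 0.164]
[0.45  0.255 0.164]
[0.455 0.224 0.164]
[0.461 0.193 0.164]
[0.468 0.162 0.164]
[0.478 0.132 0.164]
[0.488 0.102 0.165]
[0.501 0.073 0.165]
[0.515 0.045 0.165]
[0.531 0.018 0.165]
```

View pics/w7.png

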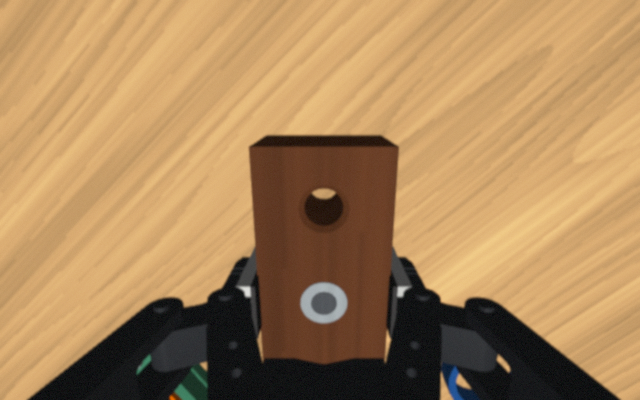

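View pics/s7.png

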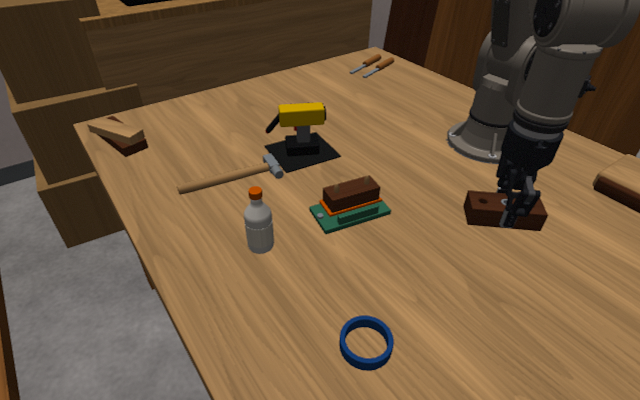

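The block is held level; the wrist view shows the insert at (324,303) and the hole at (324,208). I compute the insert offset in the tool frame.

Run:
```python
from h import *
pr=pose(); im,d=get_image("wrist"); c=get_calibration("wrist")
m=np.zeros((400,640),bool); m[120:350,265:380]=1
T=c["tool_from_camera"]; p,u,v=cloud("wrist",d,m,T)
zt=np.median(p[:,2]); print("top z tool",zt)
q=p[abs(p[:,2]-zt)<.004]; print(q.min(0),q.max(0))
A=np.c_[q[:,:2],np.ones(len(q))]; print("slope",np.linalg.lstsq(A,q[:,2],rcond=None)[0])
g=im.astype(int); ins=(g.min(2)>90)&m; vv,uu=np.nonzero(ins); print("ins px",uu.mean(),vv.mean(),(uu.min()+uu.max())/2,(vv.min()+vv.max())/2)
for px in((324,303),(324,208)):
    ray=T[:3,:3]@np.array([(px[0]-c["cx"])/c["fx"],(px[1]-c["cy"])/c["fy"],1]); t=(zt-T[2,3])/ray[2]; print(px,T[:3,3]+t*ray)
```

```text
top z tool -0.031812849020783296
[-0.02456933 -0.05912892 -0.0342839 ] [ 0.0217026   0.02400526 -0.02783561]
slope [ 0.00075455 -0.00278628 -0.03196587]
ins px 322.36313032089066 199.79436804191224 322.0 221.5
(324, 303) [-0.00061579  0.00154243 -0.03181285]
(324, 208) [-0.00066638 -0.03713352 -0.03181285]
```

```bash
python3 -c "
from h import *
st();plan([.530,.0185,.150],79.2,10)"
```

```text
t 21.35 tcp [447.4 318.7 163.5] yaw 47.37 tilt [-0.0033 -0.0023] F [-0.3  0.4 -2.3] open 48.8 j7 -0.13
10 x -22.8,21.8,1.4,-0.0002,0.0004,-0.0556
```

```bash
python3 -m creep '[-22.8,21.8,1.4,0,0,-0.0556,-22.8,21.8,1.4,0,0,-0.0556,-22.8,21.8,1.4,0,0,-0.0556,-22.8,21.8,1.4,0,0,-0.0556,-22.8,21.8,1.4,0,0,-0.0556]' && python3 -m creep '[-22.8,21.8,1.4,0,0,-0.0556,-22.8,21.8,1.4,0,0,-0.0556,-22.8,21.8,1.4,0,0,-0.0556,-22.8,21.8,1.4,0,0,-0.0556,-22.8,21.8,1.4,0,0,-0.0556]' && python3 -m creep '[0,0,0,0,0,0,0,0,0,0,0,0,0,0,0,0,0,0]'
python3 - <<'E'
from h import *
st(); im,d=get_image("wrist"); cv2.imwrite("pics/w8.png",im[:,:,::-1]); st()
plan([.530,.0185,.110],79.2,1)
E
```

```text
clock: 21.98
tcp_pos: [0.4681, 0.1626, 0.1573]
eef_rot: [-0.0, 0.851, 0.526, -0.001]
force: [1.0, 0.4, -3.0]
opening: 0.0488
clock: 22.6
tcp_pos: [0.5307, 0.0185, 0.1501]
eef_rot: [-0.001, 0.77, 0.638, -0.001]
force: [-0.6, 0.9, -2.6]
opening: 0.0491
clock: 22.98
tcp_pos: [0.5306, 0.0209, 0.1512]
eef_rot: [-0.0, 0.77, 0.638, -0.0]
force: [-0.4, -0.1, -3.0]
opening: 0.0489
t 22.98 tcp [530.6  20.9 151.2] yaw 79.34 tilt [-0.0009  0.0004] F [-0.4 -0.1 -3. ] open 48.9 j7 1.01
t 23.02 tcp [530.8  20.7 151.3] yaw 79.33 tilt [-0.0005  0.0001] F [ 0.7 -0.1 -3.3] open 48.8 j7 1.01
1 x -2.3,-0.3,41.3,-0.0005,-0.0000,0.0023
```

View pics/w8.png

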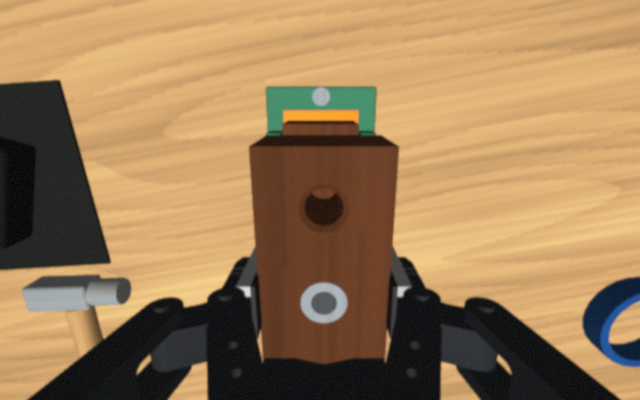

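```bash
python3 -m creep '[-2.3,-0.3,20,0,0,0.002,0,0,15,0,0,0,0,0,9,0,0,0,0,0,0,0,0,0,0,0,0,0,0,0]'
python3 - <<'E'
from h import *
st(); im,d=get_image("wrist"); cv2.imwrite("pics/w9.png",im[:,:,::-1]); im,d=get_image("scene"); cv2.imwrite("pics/s9.png",cv2.resize(im[100:260,250:450,::-1],None,fx=3,fy=3,interpolation=2));st()
plan([.530,.0185,.105],79.2,1)
E
```

```text
clock: 23.65
tcp_pos: [0.5311, 0.0176, 0.1079]
eef_rot: [0.0, 0.771, 0.637, 0.0]
force: [-0.1, 0.2, -2.8]
opening: 0.0487
t 23.65 tcp [531.1  17.6 107.9] yaw 79.12 tilt [0.0009 0.0001] F [-0.1  0.2 -2.8] open 48.7 j7 0.97
t 23.75 tcp [531.2  17.5 108.1] yaw 79.11 tilt [ 0.0013 -0.    ] F [-0.3 -0.5 -2.5] open 49.2 j7 0.97
1 x 0.7,-1.3,3.1,0.0013,-0.0002,-0.0016
```

View pics/w9.png

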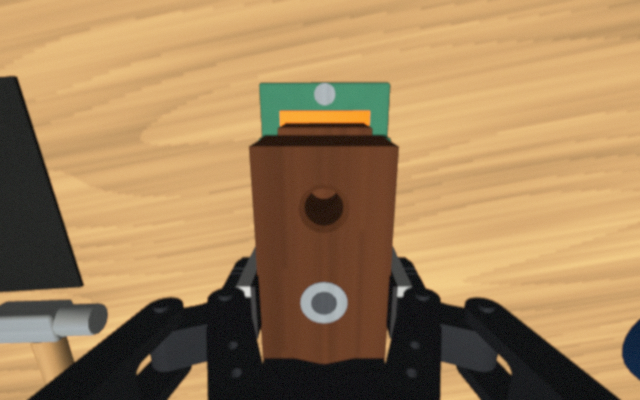

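View pics/s9.png

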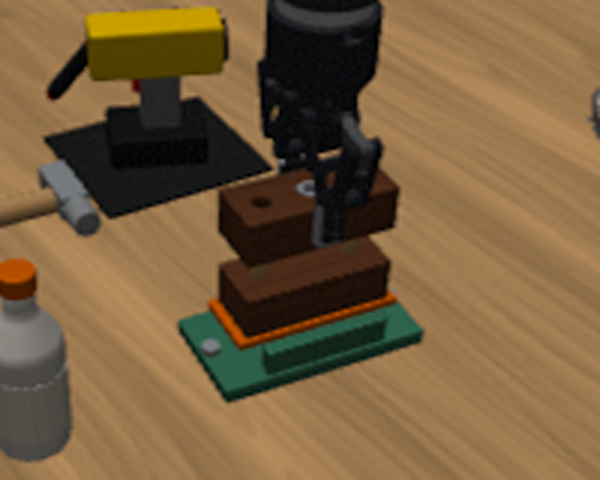

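```bash
python3 -m creep '[0.6,-1.2,2,0,0,0,0,0,2,0,0,0,0,0,2,0,0,0,0,0,2,0,0,0,0,0,0,0,0,0]' && python3 -m creep '[0,0,2,0,0,0,0,0,2,0,0,0,0,0,2,0,0,0,0,0,0,0,0,0]' && python3 -c "
from h import *
st()"
```

```text
clock: 24.38
tcp_pos: [0.5294, 0.0181, 0.0993]
eef_rot: [-0.0, 0.771, 0.637, -0.0]
force: [-0.4, 0.7, -2.9]
opening: 0.0489
clock: 24.88
tcp_pos: [0.5294, 0.0181, 0.0933]
eef_rot: [-0.0, 0.771, 0.637, -0.0]
force: [-0.4, -0.4, -2.3]
opening: 0.0487
t 24.88 tcp [529.4  18.1  93.3] yaw 79.11 tilt [-0.0004 -0.0001] F [-0.4 -0.4 -2.3] open 48.7 j7 0.95
```

```bash
python3 -m creep '[0,0,2.5,0,0,0,0,0,2.5,0,0,0,0,0,2.5,0,0,0,0,0,2.5,0,0,0,0,0,0,0,0,0]' && python3 -m creep '[0,0,1.5,0,0,0,0,0,1.5,0,0,0,0,0,1.5,0,0,0,0,0,0,0,0,0]' && python3 -c "
from h import *
st()"
```

```text
clock: 25.5
tcp_pos: [0.5295, 0.0182, 0.0833]
eef_rot: [-0.0, 0.771, 0.637, -0.0]
force: [0.2, 0.4, -2.8]
opening: 0.0491
clock: 26.0
tcp_pos: [0.5295, 0.0182, 0.0789]
eef_rot: [0.0, 0.771, 0.637, -0.0]
force: [0.4, 0.4, -2.6]
opening: 0.0486
t 26.0 tcp [529.5  18.2  78.9] yaw 79.11 tilt [-0.0001 -0.0001] F [ 0.4  0.4 -2.6] open 48.6 j7 0.94
```

Sliding on without side force. Raising the grip and pressing.

```bash
python3 -m creep '[0,0,1.5,0,0,0,0,0,1.5,0,0,0,0,0,1,0,0,0,0,0,0,0,0,0]' - 110 && python3 -m creep '[0,0,1.5,0,0,0,0,0,1.5,0,0,0,0,0,0,0,0,0]' && python3 -m creep '[0,0,1,0,0,0,0,0,1,0,0,0,0,0,0,0,0,0]'
```

```text
clock: 26.5
tcp_pos: [0.5296, 0.0182, 0.0758]
eef_rot: [0.0, 0.771, 0.637, -0.0]
force: [-3.1, -0.5, 5.8]
opening: 0.0484
clock: 26.88
tcp_pos: [0.5297, 0.0182, 0.0731]
eef_rot: [0.0, 0.771, 0.637, -0.0]
force: [-5.3, -0.9, 9.7]
opening: 0.0483
clock: 27.25
tcp_pos: [0.5297, 0.0182, 0.0714]
eef_rot: [0.0, 0.771, 0.637, -0.0]
force: [-6.2, -0.7, 12.3]
opening: 0.0484
```

```bash
python3 -m creep '[0,0,1,0,0,0,0,0,0,0,0,0]' && python3 -m creep '[0,0,1,0,0,0,0,0,0,0,0,0]'  && python3 -m creep '[0,0,1,0,0,0,0,0,0,0,0,0]'
python3 - <<'E'
from h import *
st(); im,d=get_image("scene"); cv2.imwrite("pics/s10.png",cv2.resize(im[100:260,250:450,::-1],None,fx=3,fy=3,interpolation=2))
im,d=get_image("wrist"); cv2.imwrite("pics/w10.png",im[:,:,::-1])
c=get_calibration("wrist"); pr=pose()
m=np.zeros((400,640),bool); m[150:345,270:375]=1
p,u,v=wcloud(d,m,pr); print("top z world",np.median(p[:,2]))
E
```

```text
clock: 27.5
tcp_pos: [0.5297, 0.0182, 0.0706]
eef_rot: [0.001, 0.771, 0.637, -0.0]
force: [-6.3, -0.9, 12.6]
opening: 0.0484
clock: 27.75
tcp_pos: [0.5297, 0.0182, 0.0705]
eef_rot: [0.001, 0.771, 0.637, -0.001]
force: [-8.0, -1.9, 20.1]
opening: 0.0484
clock: 28.0
tcp_pos: [0.5297, 0.0182, 0.0704]
eef_rot: [0.001, 0.771, 0.637, -0.001]
force: [-11.6, -1.7, 26.6]
opening: 0.0489
t 28.0 tcp [529.7  18.2  70.4] yaw 79.08 tilt [-0.0003 -0.0028] F [-11.6  -1.7  26.6] open 48.9 j7 0.92
top z world 0.10233347307724797
```

View pics/s10.png

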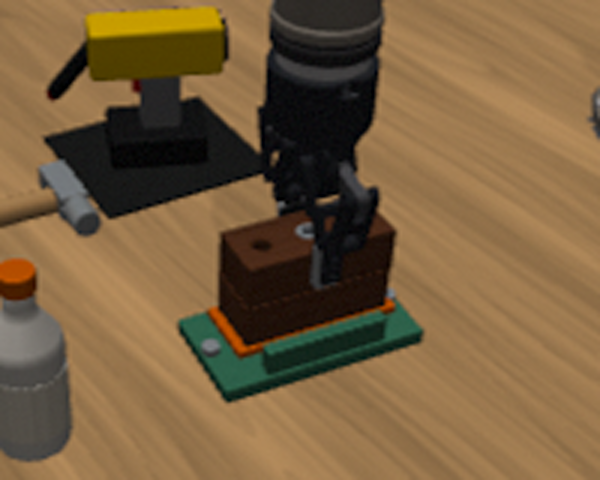

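View pics/w10.png

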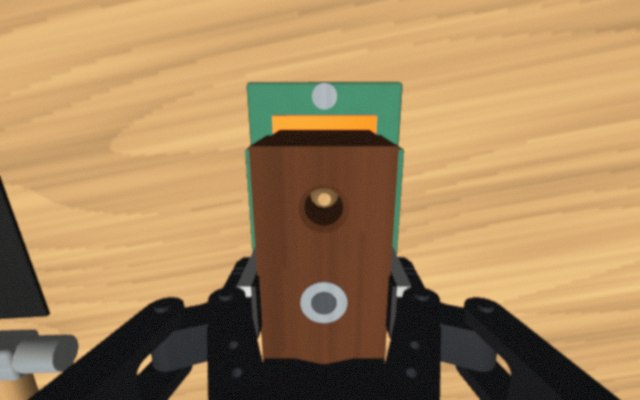

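Fully home: z stopped at 70.4 mm while the force jumped, the block's top is at 102–103 mm (111 mm when up), and the dowel shows in the hole at px (323,199). I hold for a moment to check that it stays there.

```bash
python3 -m creep '[0,0,0,0,0,0,0,0,0,0,0,0,0,0,0,0,0,0,0,0,0,0,0,0,0,0,0,0,0,0]' && python3 -m creep '[0,0,0,0,0,0,0,0,0,0,0,0,0,0,0,0,0,0,0,0,0,0,0,0,0,0,0,0,0,0]'
python3 - <<'E'
from h import *
im,d=get_image("scene")
for r in trace("scene","duster")[:1]:
    p,u,v=cloud("scene",d,r["pixels"]); q=p[(p[:,2]>.125)&(p[:,2]<.145)]; print("duster",rect(q[:,:2]),np.median(q[:,2]))
st(); finish_job()
E
```

```text
clock: 28.72
tcp_pos: [0.5297, 0.0182, 0.0704]
eef_rot: [0.001, 0.771, 0.637, -0.001]
force: [-11.6, -2.0, 27.6]
opening: 0.0481
clock: 29.35
tcp_pos: [0.5297, 0.0182, 0.0704]
eef_rot: [0.001, 0.771, 0.637, -0.001]
force: [-11.6, -2.2, 28.0]
opening: 0.0485
duster (array([ 0.47495135, -0.26159579]), array([123.9,  48.2]), np.float64(2.632429875575405)) 0.1381966863398413
t 29.45 tcp [529.7  18.2  70.4] yaw 79.08 tilt [-0.0002 -0.0028] F [-11.   -3.1  28.4] open 48.6 j7 0.92
the job is handed in; nothing more can be done
```

I finished the job and handed it in at about 29.5 s of the 67 s allowed; the hand-in gave no verdict.

- **Duster:** I aimed the nozzle at the joint face, planned for 10 cm from its middle, and held it still for about 2.5 s. I didn't measure the nozzle tip itself, because my search for its red tip found nothing. The aim rests on the arm's pose, the measured barrel height and heading, and the top picture. I then stood the duster back on its mat and let go. It is upright and about 4 mm from the mat's middle (0.475, -0.262 against 0.477, -0.266).
- **Upper half:** It slid onto the dowels with almost no side force until pressing began. It looks flush on the lower half in the pictures, and I pressed it until the carriage was on its stops. The gripper stopped moving down at 70.4 mm while the force rose sharply. The block's top is at about 102 mm, where 103 mm is expected at home.
- **At hand-in:** The gripper held the pair down with about 28 N, steady for more than a second beforehand. A sideways reading of about 11 N was also present at the wrist during the press.
- **Glue bottle, tape roll and hammer:** I never touched them. I didn't measure their positions again at the end; the bottle and hammer show undisturbed in the later pictures, and the tape roll is visible only up to the lift of the upper half.

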